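# Set out the solvent-mixing corner beside the chromatograph

### The job

Set out the mixing corner on the dark bench mat: first stand the empty beaker in the middle of the stirrer's round plate, and once it stands there put the knobbed cover centrally on top of it. Stand the small amber bottle midway between the stirrer and the balance, on the line joining their middles, and stand the small jar behind the balance (the side away from its display), in line with the middle of its rear edge and with a gap of about 30 mm. Everything stands upright, and the slim measuring cylinder at the back of the mat must not be knocked over or pushed away.

Things in the scene. Friction and masses are not known exactly. Their poses are not given: they have to be found in the camera images.
- mat: Dark rubber bench mat lying on the table, fixed: 3 mm thick, 420 mm long (its y) by 255 mm deep (its x). Its origin is on the table surface (the mat's top is at z = 3 mm), at the point exactly midway between the middles of the stirrer and the balance; the mat reaches 85 mm from there to the front (-x, towards the robot) and 170 mm to the rear (+x). The stirrer and the balance stand on it 150 mm either side of the origin along y; which of them is on the left changes.
- stirrer: White box-shaped magnetic stirrer, fixed on the mat: 130 mm deep (x) by 110 mm wide (y), case 36 mm high, with a round dark steel plate of 100 mm diameter on its middle whose flat top is 45 mm above its origin. Black knob and small black display on its front face. Origin: centre of its underside, directly under the plate's centre, on the mat's top; +x points to its rear (away from the robot, turned a little either way), z up.
- balance: Grey low weighing balance, fixed on the mat: 150 mm deep (x) by 110 mm wide (y), case 30 mm high, with a flat square steel pan (top at 36 mm) towards the rear and a black display strip at the front. Origin: centre of its underside, on the mat's top; +x points to its rear, away from the display (and from the robot, turned a little either way), so the rear edge lies at x = +75 mm; z up. The jar's proper place is at x = 125 mm, y = 0 of this frame, on the mat.
- beaker: Empty white plastic beaker, open at the top: round, 54 mm outside diameter at the rim, narrowing to 43 mm at the foot, 70 mm high, wall 3 mm, 80 g. Loose, upright on the table. Origin: centre of its underside, z up.
- cover: Cover for the beaker: flat steel disc of 72 mm diameter and 5 mm thickness, flat underneath, with an upright black round knob of 16 mm diameter in its middle reaching from 5 to 32 mm above the underside; 60 g. Loose, lying on the table knob up. Origin: centre of its underside, z along the knob. It simply lies on the beaker's rim.
- bottle: Small amber glass bottle with a pale paper label and a black screw cap, closed: body 52 mm diameter up to 68 mm height, then a shoulder and neck, cap 32 mm diameter from 88 to 110 mm height; 200 g. It is taller than most grippers are deep, so it is best taken by its cap. Loose, upright on the table. Origin: centre of its underside, z up.
- jar: Small white plastic jar with a black screw lid, closed: 40 mm diameter up to 34 mm, lid 42 mm diameter from 34 to 46 mm height; 90 g. Loose, upright on the table. Origin: centre of its underside, z up.
- cylinder: Slim clear measuring cylinder standing loose at the back of the mat, behind the space between stirrer and balance: grey round foot of 48 mm diameter and 8 mm height, tube 22 mm diameter, 125 mm high in all, 80 g. Not to be moved. Origin: centre of its underside, on the mat's top, z up.
Things that resemble listed ones, but are neither listed nor needed, are in the scene too. Leave any red look-alike of the balance alone. What is shaped like the beaker but yellow is not meant.

How it is judged:
By the outcome, as a careful person would: the job done as asked, in the order asked, and still so for the second after the job is handed in, with the robot touching nothing.
It also fails if it takes over 115 s, if anything falls off the work surface, if the arm or the gripper's body presses on something with over 40 N, if the wrist force passes 120 N, or if a joint passes its speed limit or range.

### The arm

A 7-joint arm with a two-finger parallel gripper is mounted at the origin on the work surface. World frame = base frame: x ahead of the robot, y to its left, z up, the work surface at z = 0. Lengths are in m, angles in rad, forces in N, time in s.
With the tool pointing down it reaches from about 0.35 to 0.9 m from the base axis. Payload 8.1 kg.
Tool frame: the origin (TCP) lies at the very end of the fingers, on their centre line; the grasp point (between the pads) lies arm.hold_point_z behind it (arm.hold_point_z is the distance from the TCP to the grasp point, in m); z points along the fingers, y is the line along which they close (so a half turn about z gives the same grasp; the last joint's range is limited). The gripper opens to 92 mm and grips with 3 to 60 N. Pads are 19 mm wide; open, the fingers measure 130 mm over their backs; the gripper's body (75 mm by 190 mm) begins 47 mm behind the grasp point.
Start: joints at [1.088, 0.434, 0.025, 1.573, -0.012, 1.134, -0.075], TCP at [0.232, -0.58, 0.227] pointing down, gripper open.
Joint ranges: [-2.62, 2.62], [-0.44, 2.09], [-1.27, 1.32], [0.08, 2.57], [-1.32, 4.46], [0.12, 2], [-2.74, 2.74]. Speed limits (rad/s): [2.22, 2.22, 3.01, 3.01, 3.14, 3.14, 3.14].

### API

Orientations are given as a rotation vector (axis times angle).
In Python, from cell import arm, vision, job, cut_out gives the robot as it stands. The module is installed in compiled form; this text tells all that it offers.
- The arm moves only by the tool play_rows, never from a script. Its argument "increments" is text: rows parted by semicolons, each of 5 numbers parted by spaces: the shift along the tool's x, y, z in cm, then the turn about the tool's z in degrees, then the opening, from -1 (shut) to 1 (fully open), so that 0 is half open. A call has 1 to 5 rows; each row shifts and turns the commanded pose from where the row before left it, along the tool's axes as they then stand; what a row does not reach is not made up. A row lasts 1/12 s, in which the tool goes at most 41.7 mm and 7.16 degrees, less where a joint would pass 70% of its speed; a pose out of reach is approached as far as the arm can. A call is refused whole if a number of a shift passes 4.17 or a number of a turn 7.16, either way. A call with a gripper value outside its range is refused whole. The fingers move at their own pace and stop on an object; "grip_force" is the grip in N (left out, the last holds). Time passes only in rows, so rows that do not move let the fingers close. It gives the time, the measured TCP pose, the force, the opening and the grip force at its end, in the units of the state.
- arm.observe(): the state, without advancing time (a new reading comes with each control period).
- vision.get_image(name): name is "scene" or "top" or "wrist"; returns a dict with "frame" (480x640x3 uint8, red, green, blue), "z_map" (480x640 float32, m along the optical axis (not along the pixel's ray), 0 where there is no reading), "mtx" (3x3 intrinsics, pixels), "cam_to_world" (4x4, takes a point from camera to world coordinates). Camera axes: x right, y up, looking along -z (the intrinsics and any distortion apply to the point x, -y, -z); pixel columns grow to the right and rows downward; lengths in m; the calibration is good to about 2 mm. The wrist camera is an equidistant fisheye: a pixel r from the principal point sees the ray r / f radians off the axis. A picture is of the moment at which its call begins.
- job.sign_off(): hands the job in; it is judged then, once.
Trained networks look in a picture, given as the dict that the camera call returned (one of the last four; its "shot" number tells which), for a name from the list of things; names that differ only in an ending like _2 or _b are one class to them, and where a whole thing is asked for, a point or a joint stands for the part that bears it (a point fixed in the world has none). Each returns a list of dicts, best first, with "confidence" (0 to 1); they miss things now and then, are a little off and sometimes report something else, mostly with a low value. They report only what shows in the picture. A call takes as long as a camera call. They do not tell look-alikes from the thing itself.
- cut_out(query, picture): "mask" (480x640 bool, what is visible of it) and "point" ([row, column] in pixels, amid what is visible of it).
The state is a dict: "clock": time; "joints": joint angles; "dq": joint speeds; "joint_efforts": joint torques, N m; "position": TCP position; "ee_rot": TCP orientation; "force": force on the tool from outside, world axes, zero at the start; "ft_torque": the same for the moment, N m; "width": opening from 0.0 (shut) to 1.0 (fully open); "gripper_force": force on a finger pad.
Only numpy, scipy, OpenCV 4.12 (cv2) and the standard library are available. Lean on these libraries where they do the work, as an engineer would, in place of code of your own. Each camera call takes 0.05 s, during which the arm holds its last target. There are 200 camera calls.

## Working session

There is one attempt and no reset: what is moved stays moved. The work goes in short steps, Python scripts to look and compute and a tool call to move; the robot and the scene stay as the last step left them, time stands still between calls to the robot, and variables do not carry over. Pictures are saved under pics/ and viewed, at most 14 in all, crops included, and the job is handed in when it is done.

Besides the shell and the picture viewer there is one more tool, called after "Emit:" as name(argument=value, ...), one argument or row to a line, values as JSON. play_rows: Moves the arm, as the interface text tells. Its arguments: {"type":"object","properties":{"increments":{"type":"string"},"grip_force":{"type":"number"}},"required":["increments"]}

```bash
mkdir -p pics
cat > h.py <<'E'
import numpy as np, cv2
from cell import arm, vision, job, cut_out
def cloud(p):
    z=p["z_map"]; K=p["mtx"]; v,u=np.mgrid[0:480,0:640]
    X=np.stack([(u-K[0,2])/K[0,0]*z,-(v-K[1,2])/K[1,1]*z,-z,np.ones_like(z)],-1)
    return (X@p["cam_to_world"].T)[...,:3]
def save(p,n): cv2.imwrite(f"pics/{n}.png",p["frame"][...,::-1])
E
python3 - <<'E'
from h import *
np.set_printoptions(precision=3,suppress=True)
s=arm.observe(); print(s, arm.hold_point_z)
ims=[]
for n in("top","scene"):
    p=vision.get_image(n); save(p,n+"0"); C=cloud(p)
    print(n,p["cam_to_world"].tolist())
    for q in["mat","stirrer","balance","beaker","cover","bottle","jar","cylinder"]:
        for d in cut_out(q,p)[:3]:
            m=d["mask"]&(p["z_map"]>0)
            P=C[m]
            if len(P)<5: continue
            zt=np.percentile(P[:,2],95); T=P[P[:,2]>zt-.006]
            print(q,round(d["confidence"],2),d["point"],m.sum(),"med",np.median(P,0),"ztop",zt,"topc",(T.min(0)+T.max(0))/2,"ext",T.max(0)-T.min(0))
E
```

```text
{'clock': 0.0, 'joints': array([ 1.088,  0.435,  0.025,  1.574, -0.012,  1.134, -0.075]), 'dq': array([-0.002, -0.002, -0.002,  0.002,  0.001,  0.003, -0.001]), 'joint_efforts': array([ -0.   , -66.786,   0.985, -31.446,  -0.06 ,   0.043,   0.   ]), 'position': array([ 0.231, -0.58 ,  0.226]), 'ee_rot': array([-3.084, -0.593,  0.001]), 'force': array([0.384, 0.488, 0.115]), 'ft_torque': array([-0.004,  0.044, -0.013]), 'gripper_force': 0.0, 'width': 0.9965316553938063} 0.0188
top [[0.015538092176645276, 0.9971645430391387, -0.07363044069578613, 0.3509829727852052], [-0.9998688830593496, 0.015831505664457443, 0.0034029572499779553, 0.009529842010644553], [0.004558989050107843, 0.07356791103423997, 0.9972797892692399, 1.1355875481717874], [0.0, 0.0, 0.0, 1.0]]
mat 0.92 [185.1, 312.8] 15330 med [0.565 0.02  0.003] ztop 0.006180211487640108 topc [0.538 0.018 0.014] ext [0.308 0.446 0.027]
stirrer 0.94 [226.1, 244.8] 3526 med [0.47  0.158 0.045] ztop 0.05036305355397663 topc [0.474 0.16  0.05 ] ext [0.098 0.1   0.01 ]
stirrer 0.26 [193.2, 492.7] 855 med [ 0.556 -0.358  0.004] ztop 0.02779
[... 2154 characters left out ...]
[ 0.562 -0.358  0.029] ext [0.012 0.014 0.01 ]
cover 0.27 [180.1, 258.0] 607 med [ 0.417 -0.327  0.061] ztop 0.11069134596597706 topc [ 0.409 -0.34   0.11 ] ext [0.03  0.035 0.01 ]
bottle 0.86 [181.1, 258.7] 572 med [ 0.416 -0.326  0.059] ztop 0.11029830491121183 topc [ 0.41  -0.339  0.11 ] ext [0.027 0.032 0.01 ]
bottle 0.54 [365.9, 387.7] 615 med [0.561 0.349 0.045] ztop 0.04836969183143218 topc [0.554 0.343 0.047] ext [0.043 0.041 0.008]
jar 0.94 [366.4, 386.2] 602 med [0.562 0.348 0.045] ztop 0.0483677706772859 topc [0.554 0.343 0.047] ext [0.043 0.041 0.008]
cylinder 0.86 [283.1, 267.1] 658 med [0.622 0.033 0.054] ztop 0.12914760941401213 topc [0.618 0.025 0.127] ext [0.024 0.026 0.008]
```

View pics/top0.png

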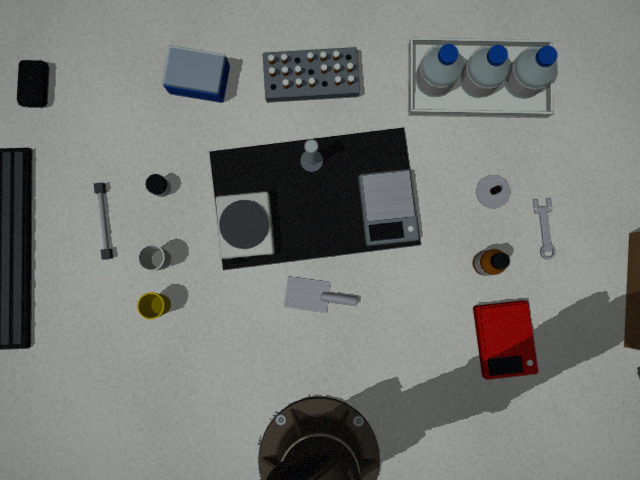

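View pics/scene0.png

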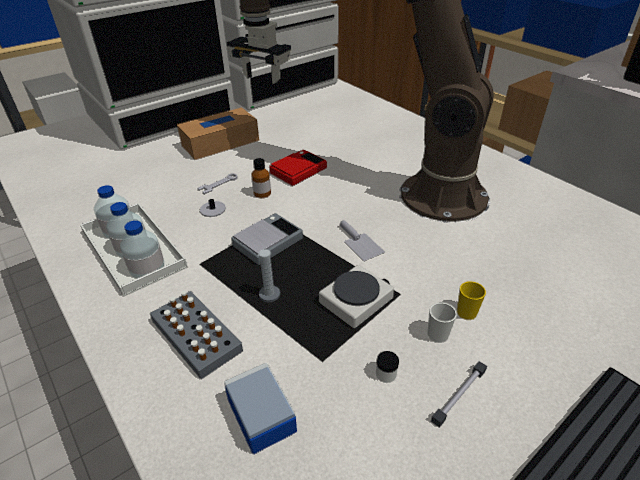

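The white beaker is at (row 257, col 152) and the yellow look-alike at (303, 152). The grey balance is at (208, 388) on the mat, with the red look-alike at (338, 507). There is one amber bottle, at (260, 490), and one jar, at (184, 158). The blue-capped bottles in the tray don't match. I'll confirm these in a crop and fit the mat, plate and balance.

Run:
```python
from h import *
np.set_printoptions(precision=4,suppress=True)
p=vision.get_image("top"); C=cloud(p); f=p["frame"].astype(int)
a=cv2.resize(p["frame"][160:325,90:250],(480,495),interpolation=cv2.INTER_CUBIC)
b=cv2.resize(p["frame"][160:325,440:540],(300,495),interpolation=cv2.INTER_CUBIC)
cv2.imwrite("pics/crop0.png",np.hstack([a,b])[...,::-1])
K=p["mtx"];M=p["cam_to_world"]
def proj(uv,z):
    uv=np.asarray(uv,float).reshape(-1,2)
    d=np.stack([(uv[:,0]-K[0,2])/K[0,0],-(uv[:,1]-K[1,2])/K[1,1],-np.ones(len(uv))],1)@M[:3,:3].T
    o=M[:3,3]; return o+d*((z-o[2])/d[:,2])[:,None]
def rect(P,n):
    r=cv2.minAreaRect((P[:,:2]*1000).astype(np.float32)); print(n,r)
g=f.max(2)
roi=np.zeros((480,640),bool);roi[120:280,200:430]=1
# mat corners: union of dark and raised
m=roi&((g<45)|(C[...,2]>.02))
m=cv2.morphologyEx(m.astype(np.uint8),cv2.MORPH_OPEN,np.ones((3,3)))
m=(roi&(g<45)&(np.abs(C[...,2]-.003)<.006)).astype(np.uint8)
m=cv2.morphologyEx(m,cv2.MORPH_OPEN,np.ones((3,3)))
v,u=np.nonzero(m); rect(proj(np.stack([u,v],1),.003),"mat")
for q in("stirrer","balance"):
    for d in cut_out(q,p):
        r,c=d["point"]
        if not(200<c<430): continue
        mm=d["mask"]; 
        if q=="stirrer":
            z=C[...,2]
            k=mm&(abs(z-.048)<.004)&(g<110); v,u=np.nonzero(k)
            P=proj(np.stack([u,v],1),.048); (x,y),rr=cv2.minEnclosingCircle((P[:,:2]*1000).astype(np.float32)); print("plate",x,y,rr,P.mean(0))
            k=mm&(abs(z-.039)<.004)&(g>110)
            v,u=np.nonzero(k); rect(proj(np.stack([u,v],1),.039),"stir case")
        else:
            z=C[...,2]; k=mm&(z>.025)&(z<.045); rect(C[k],"bal"); v,u=np.nonzero(k); rect(proj(np.stack([u,v],1),.035),"balproj")
for n,z,cols in(("beaker",.07,None),("cover",.005,None),("bottle",.11,None),("jar",.046,None)):
    for d in cut_out(n,p)[:2]:
        k=d["mask"]&(abs(C[...,2]-z)<.006); v,u=np.nonzero(k)
        P=proj(np.stack([u,v],1),z); print(n,d["point"],cv2.minEnclosingCircle((P[:,:2]*1000).astype(np.float32)),P.mean(0))
```

```text
mat ((538.320556640625, 18.268508911132812), (253.04229736328125, 417.40740966796875), 8.210432052612305)
plate 474.4022216796875 159.7010040283203 49.97904968261719 [0.4736 0.1598 0.048 ]
stir case ((473.7285461425781, 160.72308349609375), (127.30486297607422, 106.30623626708984), 6.438090801239014)
bal ((516.6846923828125, -136.56985473632812), (149.68650817871094, 110.48480987548828), 7.053516387939453)
balproj ((515.6981811523438, -135.550537109375), (149.24269104003906, 109.39624786376953), 6.943060398101807)
bal ((609.2589111328125, 26.43973731994629), (21.02219009399414, 8.286523818969727), 78.70699310302734)
balproj ((609.2608642578125, 27.126319885253906), (21.630313873291016, 10.239770889282227), 74.01806640625)
beaker [301.7, 151.6] ((307.7330017089844, 334.75006103515625), 26.73039436340332) [0.3065 0.3366 0.07  ]
beaker [258.4, 152.8] ((403.5379638671875, 336.9419250488281), 27.269807815551758) [0.4035 0.3389 0.07  ]
cover [191.5, 493.1] ((557.5979614257812, -360.1832275390625), 36.43572998046875) [ 0.5569 -0.3602  0.005 ]
bottle [260.5, 487.8] ((405.5373840332031, -340.15679931640625), 16.940244674682617) [ 0.4051 -0.3409  0.11  ]
jar [184.4, 157.9] ((554.1124877929688, 341.1174011230469), 21.472898483276367) [0.554 0.341 0.046]
```

View pics/crop0.png

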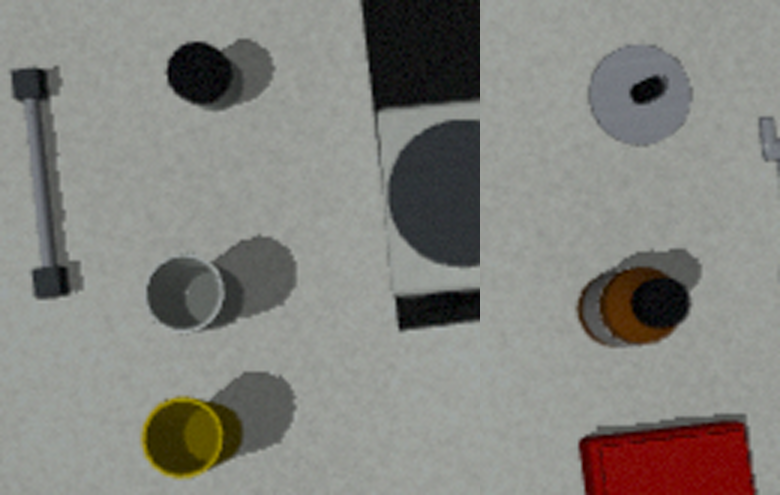

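Crop confirms it: the white beaker is the middle one on the left, with the yellow one below it. The jar, bottle and cover are each unique. I'll turn the tool to world axes and head for the beaker.

Emit:
play_rows(
  increments="1.5 -3.5 0 7.1 1; 1.5 -3.5 0 7.1 1; 1.5 -3.5 0 7.1 1; 1.5 -3.8 0 0.5 1; 1 -4 0 0 1",
)

```text
clock: 1.67
position: [0.274, -0.3885, 0.2268]
ee_rot: [3.141, -0.004, 0.001]
force: [1.5, 0.0, 1.2]
width: 0.999
gripper_force: 0.0
```

Emit:
play_rows(
  increments="1 -4 0 0 1; 1 -4 0 0 1; 1 -4 0 0 1; 1 -4 0 0 1; 1 -4 0 0 1",
)

```text
clock: 2.08
position: [0.3235, -0.1882, 0.2271]
ee_rot: [3.141, -0.001, 0.001]
force: [1.2, 0.3, 0.5]
width: 0.997
gripper_force: 0.0
```

Emit:
play_rows(
  increments="1 -4 0 0 1; 1 -4 0 0 1; 1 -4 0 0 1; 1 -4 0 0 1; 1 -4 0 0 1",
)

```text
clock: 2.5
position: [0.3737, 0.0119, 0.2272]
ee_rot: [3.141, -0.002, 0.002]
force: [1.1, -0.2, 0.6]
width: 1.006
gripper_force: 0.0
```

Emit:
play_rows(
  increments="1 -4 0 0 1; 1 -4 0 0 1; 1 -4 0 0 1; 0 -4 0 0 1; 0 -4 0 0 1",
)

```text
clock: 2.92
position: [0.404, 0.2119, 0.2269]
ee_rot: [-3.141, 0.003, -0.001]
force: [0.5, -0.2, 0.7]
width: 0.999
gripper_force: 0.0
```

Emit:
play_rows(
  increments="0 -4 0 0 1; 0 -4 0 0 1; 0 -3 2 0 1; 0 -1 2 0 1; 0 0 0 0 1",
)

```text
clock: 3.33
position: [0.4016, 0.3319, 0.1836]
ee_rot: [3.14, 0.006, -0.007]
force: [-0.1, -0.1, -1.4]
width: 0.997
gripper_force: 0.0
```

```bash
cat >> h.py <<'E'
def wcloud(p):
    z=p["z_map"]; K=p["mtx"]; v,u=np.mgrid[0:480,0:640]
    a=(u-K[0,2])/K[0,0]; b=(v-K[1,2])/K[1,1]; r=np.hypot(a,b)+1e-9; t=np.tan(np.minimum(r,1.5))/r
    X=np.stack([a*t*z,-b*t*z,-z,np.ones_like(z)],-1)
    return (X@p["cam_to_world"].T)[...,:3]
def look(q,ztop,cams=("wrist",),tol=.004,name=None):
    np.set_printoptions(precision=4,suppress=True)
    for n in cams:
        p=vision.get_image(n); C=wcloud(p) if n=="wrist" else cloud(p)
        if name: save(p,name+n)
        for d in cut_out(q,p)[:3]:
            k=d["mask"]&(p["z_map"]>0)&(abs(C[...,2]-ztop)<tol)
            if k.sum()<8: print(n,q,d["confidence"],d["point"],"few",np.median(C[d["mask"]],0)); continue
            P=C[k]; c,r=cv2.minEnclosingCircle((P[:,:2]*1000).astype(np.float32))
            print(n,q,round(d["confidence"],2),d["point"],"circ",np.array(c),r,"z",np.percentile(P[:,2],[5,50,95]))
    print("tcp",arm.observe()["position"])
E
python3 -c "
from h import *
look('beaker',.07,('wrist','top'),name='b1')"
```

```text
wrist beaker 0.92 [312.8, 318.9] circ [306.7083 334.8127] 27.09177589416504 z [0.0664 0.0691 0.0705]
wrist beaker 0.77 [231.4, 312.1] circ [401.5534 337.5263] 26.793169021606445 z [0.067  0.0694 0.0707]
top beaker 0.41 [254.6, 144.0] circ [411.8579 355.4427] 16.49036407470703 z [0.067  0.069  0.0724]
tcp [0.4045 0.329  0.1876]
```

View pics/b1wrist.png

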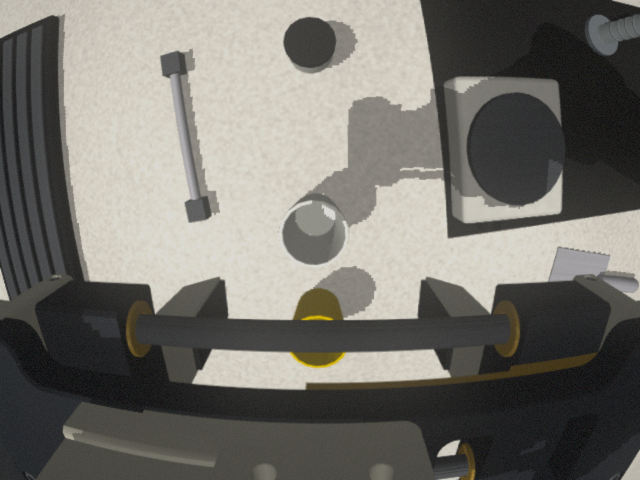

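The wrist view shows the white beaker at (231, 312) and the yellow one at (313, 319), so the white one is directly below the tool. Descending.

Emit:
play_rows(
  increments="-0.1 -0.7 4 0 1; 0 0 4 0 1; 0 0 4 0 1; 0 0 3 0 1; 0 0 1 0 1",
  grip_force=15,
)

```text
clock: 3.95
position: [0.4024, 0.3341, 0.0241]
ee_rot: [3.138, -0.004, -0.003]
force: [-0.7, -0.1, -0.1]
width: 1.001
gripper_force: 0.0
```

Emit:
play_rows(
  increments="0 0 0 0 -0.5; 0 0 0 0 -0.5; 0 0 0 0 -0.5; 0 0 0 0 -0.5; 0 0 0 0 -0.5",
)

```text
clock: 4.37
position: [0.4039, 0.3376, 0.0284]
ee_rot: [-3.14, 0.002, -0.003]
force: [0.4, 0.5, -0.2]
width: 0.688
gripper_force: 0.0
```

Emit:
play_rows(
  increments="0 0 0 0 -0.5; 0 0 0 0 -0.5; 0 0 0 0 -0.5",
)

```text
clock: 4.62
position: [0.4034, 0.3376, 0.0275]
ee_rot: [-3.14, 0.001, -0.002]
force: [0.6, 0.3, 7.8]
width: 0.581
gripper_force: 15.0
```

Emit:
play_rows(
  increments="0 0 0 0 -0.5; 0 0 -2 0 -0.5; 0 0 -3 0 -0.5; 0 0 -3 0 -0.5; 1.5 3.5 -1 0 -0.5",
)

```text
clock: 5.03
position: [0.4159, 0.3105, 0.1211]
ee_rot: [-3.133, -0.014, -0.004]
force: [1.8, 1.5, -0.7]
width: 0.575
gripper_force: 15.0
```

Emit:
play_rows(
  increments="1.5 3.6 0 0 -0.5; 1.5 3.6 0 0 -0.5; 1.5 3.6 0 0 -0.5; 1 3.4 0 0 -0.5; 0 0 0 0 -0.5",
)

```text
clock: 5.45
position: [0.4747, 0.1511, 0.1161]
ee_rot: [3.136, -0.017, -0.001]
force: [0.3, -0.1, -1.3]
width: 0.578
gripper_force: 15.0
```

```bash
python3 -c "
from h import *
look('beaker',.14,('wrist',),tol=.03)
look('stirrer',.048,('wrist',),tol=.0025)
print(arm.observe()['width'])"
```

```text
wrist beaker 0.78 [305.5, 317.9] circ [472.4391 150.1422] 27.474536895751953 z [0.1172 0.1453 0.1587]
tcp [0.473  0.1579 0.1165]
wrist stirrer 0.56 [210.5, 318.0] circ [473.2082 159.7056] 49.93685531616211 z [0.0467 0.0477 0.0488]
tcp [0.4723 0.1608 0.1167]
0.5797753278128542
```

```bash
python3 -c "
from h import *
look('beaker',.16,('wrist',),tol=.006,name='b2')
look('beaker',.16,('top',),tol=.03)
"
```

```text
wrist beaker 0.8 [305.7, 319.2] circ [470.3804 159.6868] 27.031726837158203 z [0.1547 0.1586 0.1599]
tcp [0.4722 0.1615 0.1168]
top beaker 0.57 [303.0, 152.6] few [0.3067 0.3443 0.0359]
tcp [0.4722 0.1613 0.1167]
```

View pics/b2wrist.png

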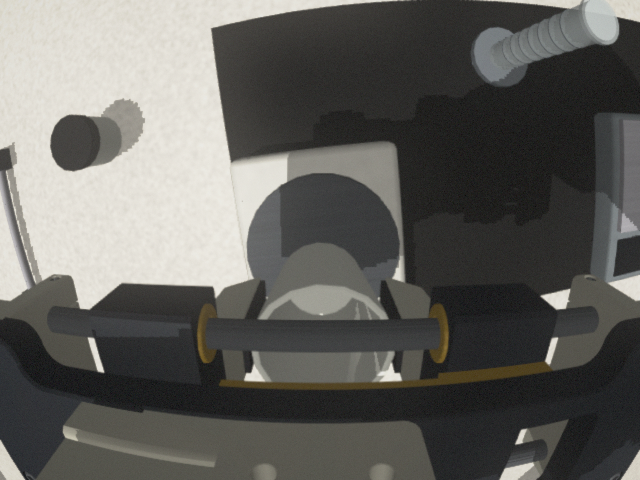

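The beaker is held upright at about (330, 320), with its rim 3 mm short of the plate centre in x. I'll lower it 41 mm and release.

Emit:
play_rows(
  increments="0.3 0 1.5 0 -0.5; 0 0 1.5 0 -0.5; 0 0 0.8 0 -0.5; 0 0 0.2 0 -0.5; 0 0 0 0 -0.5",
)

```text
clock: 6.27
position: [0.4752, 0.1603, 0.0764]
ee_rot: [3.141, 0.0, -0.002]
force: [0.9, -1.2, -0.6]
width: 0.586
gripper_force: 15.0
```

Emit:
play_rows(
  increments="0 0 0 0 -0.5; 0 0 0.1 0 -0.5; 0 0 0 0 -0.5; 0 0 0 0 -0.5",
)

```text
clock: 6.6
position: [0.4759, 0.1599, 0.0761]
ee_rot: [-3.141, 0.001, -0.001]
force: [-0.2, 0.6, -0.4]
width: 0.58
gripper_force: 15.0
```

Emit:
play_rows(
  increments="0 0 0.1 0 -0.5; 0 0 0 0 -0.5; 0 0 0 0 -0.5",
)

```text
clock: 6.85
position: [0.4764, 0.1601, 0.0755]
ee_rot: [-3.141, 0.001, -0.002]
force: [-0.9, -0.7, 6.6]
width: 0.579
gripper_force: 15.0
```

Emit:
play_rows(
  increments="0 0 0.1 0 -0.5; 0 0 0 0 -0.5; 0 0 0 0 -0.5",
)

```text
clock: 7.1
position: [0.4765, 0.1608, 0.075]
ee_rot: [-3.14, 0.001, -0.004]
force: [-2.7, 1.1, 12.8]
width: 0.581
gripper_force: 15.0
```

Contact. Releasing and rising.

Emit:
play_rows(
  increments="0 0 -0.1 0 1; 0 0 0 0 1; 0 0 0 0 1; 0 0 0 0 1; 0 0 0 0 1",
)

```text
clock: 7.52
position: [0.4756, 0.1597, 0.0746]
ee_rot: [3.141, -0.002, -0.0]
force: [-0.8, 0.1, -1.2]
width: 0.891
gripper_force: 0.0
```

Emit:
play_rows(
  increments="0 0 -2 0 1; 0 0 -4 0 1; 0 0 -4 0 1; 0 0 -4 0 1; 0 0 -1.5 0 1",
)

```text
clock: 7.93
position: [0.4774, 0.1611, 0.2349]
ee_rot: [-3.139, 0.001, -0.01]
force: [1.3, 0.7, -0.3]
width: 0.998
gripper_force: 0.0
```

```bash
python3 -c "
from h import *
look('beaker',.118,('wrist',),tol=.005)
look('beaker',.118,('wrist',),tol=.005)
look('stirrer',.048,('wrist',),tol=.0025)
print(arm.observe()['ee_rot'])
"
```

```text
wrist beaker 0.82 [234.6, 319.6] circ [474.0958 160.0341] 26.946996688842773 z [0.1138 0.1174 0.1187]
wrist beaker 0.42 [145.1, 149.2] few [0.5531 0.3332 0.0452]
tcp [0.4775 0.1607 0.233 ]
wrist beaker 0.96 [238.6, 320.0] circ [473.8762 159.8008] 26.81173324584961 z [0.1143 0.1174 0.1187]
tcp [0.4756 0.1596 0.2294]
wrist stirrer 0.79 [194.9, 321.6] circ [473.0305 159.7734] 50.270790100097656 z [0.0465 0.0477 0.0489]
tcp [0.4749 0.1593 0.2282]
[ 3.1406 -0.0014 -0.0038]
```

The beaker is centred on the plate within 1 mm. Next, the cover.

Emit:
play_rows(
  increments="0.8 4 0 0 1; 0.8 4 0 0 1; 0.8 4 0 0 1; 0.8 4 0 0 1; 0.8 4 0 0 1",
)

```text
clock: 8.65
position: [0.5148, -0.0421, 0.2282]
ee_rot: [-3.142, 0.0, 0.004]
force: [0.5, 0.8, -0.1]
width: 0.998
gripper_force: 0.0
```

Emit:
play_rows(
  increments="0.8 4 0 0 1; 0.8 4 0 0 1; 0.8 4 0 0 1; 0.8 4 0 0 1; 0.8 4 0 0 1",
)

```text
clock: 9.07
position: [0.5546, -0.2421, 0.2278]
ee_rot: [-3.141, 0.001, 0.004]
force: [0.7, 0.7, 0.6]
width: 1.002
gripper_force: 0.0
```

Emit:
play_rows(
  increments="0.2 4 0 0 1; 0 4 1 0 1; 0 4 3 0 1; 0 0 2 0 1; 0 0 0 0 0.2",
)

```text
clock: 9.48
position: [0.553, -0.3552, 0.1677]
ee_rot: [-3.138, 0.008, 0.015]
force: [-0.6, 0.8, -0.8]
width: 0.963
gripper_force: 0.0
```

```bash
python3 -c "
from h import *
look('cover',.03,('wrist',),tol=.005)
look('cover',.005,('wrist',),tol=.003)
look('cover',.03,('wrist',),tol=.005)
"
```

```text
wrist cover 0.8 [213.3, 324.6] circ [ 556.9649 -362.0406] 8.197190284729004 z [0.0286 0.0315 0.0329]
tcp [ 0.5566 -0.3523  0.1728]
wrist cover 0.74 [216.0, 331.0] circ [ 557.2154 -362.333 ] 35.97833251953125 z [0.0036 0.0047 0.0059]
tcp [ 0.5583 -0.352   0.1754]
wrist cover 0.95 [218.5, 330.0] circ [ 557.1635 -362.0632] 7.963468074798584 z [0.0284 0.0317 0.0329]
wrist cover 0.39 [179.6, 8.1] few [0.6145 0.0113 0.0103]
wrist cover 0.22 [168.5, 61.5] few [ 0.6128 -0.0723  0.0026]
tcp [ 0.5585 -0.3524  0.1761]
```

Emit:
play_rows(
  increments="-0.1 1 4 0 0.2; 0 0 4 0 0.2; 0 0 4 0 0.2; 0 0 3 0 0.2; 0 0 0 0 0.2",
  grip_force=20,
)

```text
clock: 10.2
position: [0.5531, -0.361, 0.0195]
ee_rot: [-3.137, -0.001, 0.012]
force: [-1.3, 0.4, -0.2]
width: 0.601
gripper_force: 0.0
```

Emit:
play_rows(
  increments="0 0 0 0 0.2; 0 0 0 0 0.2; 0 0 0 0 0.2",
)

```text
clock: 10.45
position: [0.5585, -0.3643, 0.028]
ee_rot: [3.139, -0.001, 0.007]
force: [0.3, -0.8, 0.3]
width: 0.597
gripper_force: 0.0
```

Emit:
play_rows(
  increments="-0.1 -0.2 0.9 0 0.2; 0 0 0.8 0 0.2; 0 0 0 0 0.2; 0 0 0 0 0.2; 0 0 0 0 0.2",
)

```text
clock: 10.87
position: [0.5553, -0.3615, 0.0077]
ee_rot: [3.142, -0.001, -0.0]
force: [-0.2, 0.3, -0.4]
width: 0.6
gripper_force: 0.0
```

Emit:
play_rows(
  increments="0 0 0 0 -1; 0 0 0 0 -1; 0 0 0 0 -1; 0 0 0 0 -1; 0 0 0 0 -1",
)

```text
clock: 11.28
position: [0.5554, -0.3616, 0.0078]
ee_rot: [3.141, -0.001, 0.0]
force: [0.1, 0.2, -0.5]
width: 0.29
gripper_force: 0.0
```

Emit:
play_rows(
  increments="0 0 0 0 -1; 0 0 0 0 -1; 0 0 0 0 -1; 0 0 0 0 -1; 0 0 0 0 -1",
)

```text
clock: 11.7
position: [0.5553, -0.3616, 0.0078]
ee_rot: [3.142, -0.001, 0.0]
force: [-0.6, 0.6, 0.4]
width: 0.167
gripper_force: 20.0
```

Emit:
play_rows(
  increments="0 0 -1 0 -1; 0 0 -3 0 -1; 0 0 -4 0 -1; 0 0 -4 0 -1; 0 -1 -4 0 -1",
)

```text
clock: 12.12
position: [0.5543, -0.3535, 0.17]
ee_rot: [3.14, -0.005, -0.001]
force: [0.3, -1.7, -0.5]
width: 0.166
gripper_force: 20.0
```

Emit:
play_rows(
  increments="-0.6 -3 -2 0 -1; -0.6 -4 0 0 -1; -0.6 -4 0 0 -1; -0.6 -4 0 0 -1; -0.6 -4 0 0 -1",
)

```text
clock: 12.53
position: [0.5248, -0.1598, 0.1888]
ee_rot: [3.141, -0.002, 0.002]
force: [1.6, 0.5, -2.2]
width: 0.166
gripper_force: 20.0
```

Emit:
play_rows(
  increments="-0.7 -4 0 0 -1; -0.7 -4 0 0 -1; -0.7 -4 0 0 -1; -0.7 -4 0 0 -1; -0.7 -4 0 0 -1",
)

```text
clock: 12.95
position: [0.4899, 0.0402, 0.1886]
ee_rot: [3.141, -0.001, 0.002]
force: [1.2, -0.3, -0.7]
width: 0.17
gripper_force: 20.0
```

Emit:
play_rows(
  increments="-0.7 -4 0 0 -1; -0.7 -4 0 0 -1; 0 -3 0 0 -1; 0 -1 0 0 -1; 0 0 0 0 -1",
)

```text
clock: 13.37
position: [0.4763, 0.1621, 0.1886]
ee_rot: [-3.14, -0.007, -0.002]
force: [0.4, 0.2, -0.6]
width: 0.169
gripper_force: 20.0
```

Emit:
play_rows(
  increments="0 0 0 0 -1; 0 0 0 0 -1; 0 0 0 0 -1; 0 0 0 0 -1; 0 0 0 0 -1",
)

```text
clock: 13.78
position: [0.4769, 0.1574, 0.1877]
ee_rot: [3.141, -0.004, 0.0]
force: [-0.7, -1.5, -1.0]
width: 0.166
gripper_force: 20.0
```

```bash
python3 -c "
from h import *
look('cover',.19,('wrist',),tol=.008,name='c1')
look('beaker',.118,('wrist','top'),tol=.006)
print(arm.observe()['ee_rot'],arm.observe()['width'])
"
```

```text
wrist cover 0.68 [262.4, 319.9] circ [478.6199 156.3914] 36.16476058959961 z [0.1838 0.1848 0.1862]
tcp [0.4768 0.1579 0.1877]
wrist beaker 0.93 [363.1, 155.3] few [0.3303 0.3366 0.0496]
wrist beaker 0.59 [213.1, 314.6] circ [499.2746 163.7826] 5.562252521514893 z [0.1123 0.1144 0.117 ]
wrist beaker 0.49 [190.1, 317.6] few [0.5097 0.1611 0.0403]
top beaker 0.87 [301.9, 150.9] few [0.3073 0.3446 0.0381]
tcp [0.4767 0.1584 0.1877]
[ 3.1415 -0.0014 -0.0001] 0.16880348781638382
```

View pics/c1wrist.png

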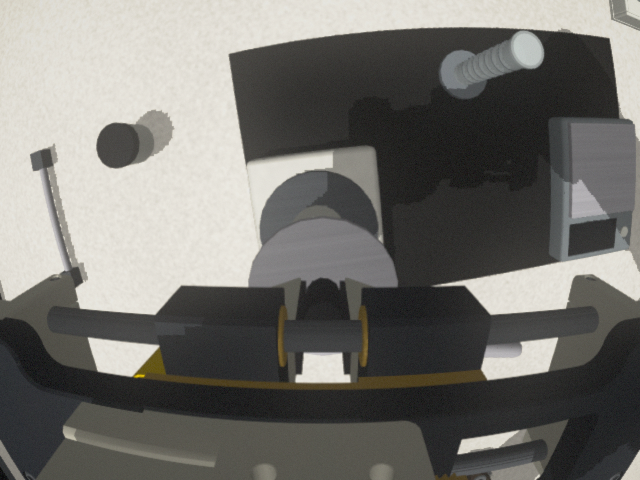

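The cover is held level at about (262, 320). I'll correct (-4.5, +2.5) mm and lower most of the way.

Emit:
play_rows(
  increments="-0.45 -0.25 2 0 -1; 0 0 2 0 -1; 0 0 1.2 0 -1; 0 0 0 0 -1; 0 0 0 0 -1",
)

```text
clock: 14.5
position: [0.4719, 0.161, 0.1355]
ee_rot: [3.141, -0.001, -0.002]
force: [-0.0, -0.4, -0.7]
width: 0.166
gripper_force: 20.0
```

Emit:
play_rows(
  increments="0 0 0 0 -1; 0 0 0 0 -1; 0 0 0 0 -1; 0 0 0 0 -1",
)

```text
clock: 14.83
position: [0.4726, 0.1611, 0.1364]
ee_rot: [-3.141, 0.001, -0.002]
force: [0.5, -1.1, -0.5]
width: 0.17
gripper_force: 20.0
```

```bash
python3 -c "
from h import *
look('cover',.133,('wrist',),tol=.004)
look('cover',.133,('wrist',),tol=.004)
"
```

```text
wrist cover 0.92 [259.8, 320.1] circ [474.1701 160.1325] 36.20758056640625 z [0.1324 0.1334 0.1345]
tcp [0.4725 0.161  0.1361]
wrist cover 0.72 [260.6, 324.2] circ [473.8504 160.0895] 36.219295501708984 z [0.132  0.1332 0.1342]
tcp [0.4723 0.161  0.1359]
```

Emit:
play_rows(
  increments="0 0 0.5 0 -1; 0 0 0.4 0 -1; 0 0 0 0 -1; 0 0 0 0 -1; 0 0 0 0 -1",
)

```text
clock: 15.45
position: [0.472, 0.161, 0.1265]
ee_rot: [3.141, -0.001, -0.001]
force: [-1.1, 0.3, -0.4]
width: 0.166
gripper_force: 20.0
```

Emit:
play_rows(
  increments="0 0 0.1 0 -1; 0 0 0 0 -1; 0 0 0 0 -1; 0 0 0 0 -1",
)

```text
clock: 15.78
position: [0.4723, 0.1611, 0.1258]
ee_rot: [-3.142, 0.001, -0.0]
force: [-1.3, -0.5, 1.8]
width: 0.167
gripper_force: 20.0
```

Emit:
play_rows(
  increments="0 0 0.06 0 -1; 0 0 0 0 -1; 0 0 0 0 -0.6; 0 0 0 0 -0.3; 0 0 0 0 0",
)

```text
clock: 16.2
position: [0.4721, 0.161, 0.125]
ee_rot: [3.141, -0.001, -0.0]
force: [-0.3, 0.3, 0.9]
width: 0.3
gripper_force: 0.0
```

Emit:
play_rows(
  increments="0 0 0 0 0; 0 0 0 0 0; 0 0 0 0 0; 0 0 -1 0 0; 0 0 -3 0 0",
)

```text
clock: 16.62
position: [0.47, 0.1598, 0.1628]
ee_rot: [3.139, -0.001, -0.01]
force: [-0.4, -1.0, -0.5]
width: 0.499
gripper_force: 0.0
```

Emit:
play_rows(
  increments="0 0 -4 0 1; 0 0 -2 0 1; 0 0 0 0 1; 0 0 0 0 1",
)

```text
clock: 16.95
position: [0.473, 0.1614, 0.227]
ee_rot: [-3.141, 0.001, -0.005]
force: [-0.3, 0.0, -0.2]
width: 0.741
gripper_force: 0.0
```

```bash
python3 -c "
from h import *
look('cover',.123,('wrist',),tol=.003)
look('stirrer',.048,('wrist',),tol=.003)
print(arm.observe()['ee_rot'])
"
```

```text
wrist cover 0.82 [234.6, 318.3] circ [474.0174 159.9699] 36.01043701171875 z [0.1218 0.123  0.1241]
wrist cover 0.23 [69.9, 473.7] circ [614.1089  27.0556] 11.92142391204834 z [0.1204 0.1249 0.1258]
tcp [0.4718 0.1607 0.2248]
wrist stirrer 0.97 [180.0, 321.9] circ [473.2484 159.5298] 50.18399429321289 z [0.0465 0.0477 0.049 ]
tcp [0.4715 0.1606 0.2242]
[ 3.1408 -0.0012 -0.003 ]
```

The cover is centred. Now the bottle.

Emit:
play_rows(
  increments="-0.5 4 0 0 1; -0.5 4 0 0 1; -0.5 4 0 0 1; -0.5 4 0 0 1; -0.5 4 0 0 1",
)

```text
clock: 17.57
position: [0.4458, -0.0406, 0.2243]
ee_rot: [-3.141, 0.0, 0.003]
force: [0.8, -1.0, 0.4]
width: 1.0
gripper_force: 0.0
```

Emit:
play_rows(
  increments="-0.5 4 0 0 1; -0.5 4 0 0 1; -0.5 4 0 0 1; -0.5 4 0 0 1; -0.5 4 0 0 1",
)

```text
clock: 17.98
position: [0.4207, -0.2406, 0.2244]
ee_rot: [-3.141, 0.001, 0.002]
force: [0.6, 0.1, 0.5]
width: 0.998
gripper_force: 0.0
```

Emit:
play_rows(
  increments="-0.5 4 0 0 0.5; -0.5 4 0 0 0.5; -0.5 2 0 0 0.5; 0 0 0 0 0.5; 0 0 0 0 0.5",
)

```text
clock: 18.4
position: [0.4058, -0.3396, 0.2239]
ee_rot: [-3.14, 0.006, 0.003]
force: [0.0, 1.0, -0.5]
width: 0.756
gripper_force: 0.0
```

Emit:
play_rows(
  increments="0 0 0 0 0.5; 0 0 0 0 0.5; 0 0 0 0 0.5; 0 0 0 0 0.5",
)

```text
clock: 18.73
position: [0.4073, -0.3379, 0.2252]
ee_rot: [-3.141, -0.002, -0.0]
force: [0.7, 0.3, -0.7]
width: 0.755
gripper_force: 0.0
```

```bash
python3 -c "
from h import *
look('bottle',.11,('wrist',),tol=.004)
look('bottle',.11,('wrist',),tol=.004)
"
```

```text
wrist bottle 0.72 [224.7, 323.5] circ [ 404.4538 -342.7272] 15.893195152282715 z [0.1084 0.1097 0.1109]
tcp [ 0.4071 -0.3383  0.2252]
wrist bottle 0.96 [221.6, 324.7] circ [ 404.3663 -342.8763] 16.282318115234375 z [0.1085 0.1097 0.1108]
tcp [ 0.407  -0.3386  0.2252]
```

Emit:
play_rows(
  increments="-0.25 0.4 4 0 0.5; 0 0 4 0 0.5; 0 0 4 0 0.5; 0 0 2.5 0 0.5; 0 0 0 0 0.5",
  grip_force=35,
)

```text
clock: 19.35
position: [0.4014, -0.3408, 0.0755]
ee_rot: [-3.137, 0.001, 0.011]
force: [-0.5, 0.7, 0.7]
width: 0.75
gripper_force: 0.0
```

Emit:
play_rows(
  increments="0 0 0 0 0.5; 0 0 0 0 0.5; 0 0 0 0 -0.8; 0 0 0 0 -0.8; 0 0 0 0 -0.8",
)

```text
clock: 19.77
position: [0.4051, -0.3435, 0.0816]
ee_rot: [3.14, -0.001, 0.003]
force: [-0.0, 0.4, 0.0]
width: 0.583
gripper_force: 0.0
```

Emit:
play_rows(
  increments="0 0 0 0 -0.8; 0 0 0 0 -0.8; 0 0 0 0 -0.8; 0 0 0 0 -0.8; 0 0 0 0 -0.8",
)

```text
clock: 20.18
position: [0.4045, -0.3428, 0.0803]
ee_rot: [-3.142, 0.001, -0.0]
force: [0.4, 2.2, 2.7]
width: 0.338
gripper_force: 35.1
```

Emit:
play_rows(
  increments="0 0 -1 0 -0.8; 0 0 -3 0 -0.8; 0 0 -4 0 -0.8; 1 -3 -1 0 -0.8; 1 -3.5 0 0 -0.8",
)

```text
clock: 20.6
position: [0.4257, -0.2809, 0.1741]
ee_rot: [3.137, -0.01, 0.009]
force: [1.2, 0.9, -2.5]
width: 0.343
gripper_force: 35.1
```

Emit:
play_rows(
  increments="1 -4 0 0 -0.8; 1 -4 0 0 -0.8; 1 -4 0 0 -0.8; 1 -4 0 0 -0.8; 1 -4 0 0 -0.8",
)

```text
clock: 21.02
position: [0.4744, -0.0762, 0.1707]
ee_rot: [3.141, -0.002, 0.0]
force: [0.8, -1.0, -1.4]
width: 0.341
gripper_force: 35.1
```

Emit:
play_rows(
  increments="1 -4 0 0 -0.8; 1.1 -3.5 0 0 -0.8; 0 -1.5 0 0 -0.8; 0 0 0 0 -0.8; 0 0 0 0 -0.8",
)

```text
clock: 21.43
position: [0.4953, 0.0128, 0.1703]
ee_rot: [3.141, 0.003, -0.001]
force: [0.2, -0.5, -3.0]
width: 0.339
gripper_force: 35.2
```

Emit:
play_rows(
  increments="0 0 0 0 -0.8; 0 0 0 0 -0.8; 0 0 0 0 -0.8; 0 0 0 0 -0.8",
)

```text
clock: 21.77
position: [0.4955, 0.0108, 0.1702]
ee_rot: [3.141, -0.004, -0.0]
force: [0.1, -0.3, -2.8]
width: 0.34
gripper_force: 35.2
```

```bash
python3 -c "
from h import *
look('bottle',.2,('wrist',),tol=.005,name='d1')
look('balance',.036,('wrist',),tol=.006)
look('cover',.123,('wrist',),tol=.003)
p=vision.get_image('wrist');C=wcloud(p)
for d in cut_out('balance',p)[:2]:
    k=d['mask']&(abs(C[...,2]-.036)<.006); print(d['point'],cv2.minAreaRect((C[k][:,:2]*1000).astype(np.float32)))
p=vision.get_image('top');C=cloud(p)
for d in cut_out('bottle',p)[:1]:
    print(np.median(C[d['mask']],0))
print(arm.observe()['ee_rot'],arm.observe()['width'])
"
```

```text
wrist bottle 0.8 [269.6, 317.7] circ [495.5224  10.002 ] 16.254436492919922 z [0.1965 0.1996 0.2006]
tcp [0.4955 0.0113 0.1701]
wrist balance 0.97 [199.2, 482.2] circ [ 516.6423 -136.3823] 88.54439544677734 z [0.0318 0.0383 0.0399]
tcp [0.4956 0.0117 0.1701]
wrist cover 0.58 [275.0, 101.8] circ [483.7947 158.338 ] 34.95155334472656 z [0.1216 0.1229 0.1239]
tcp [0.4956 0.0119 0.1701]
[200.2, 482.9] ((516.1367797851562, -137.00347900390625), (148.5867156982422, 109.516845703125), 7.118507385253906)
[ 3.1416 -0.001  -0.    ] 0.33914101940998775
```

View pics/d1wrist.png

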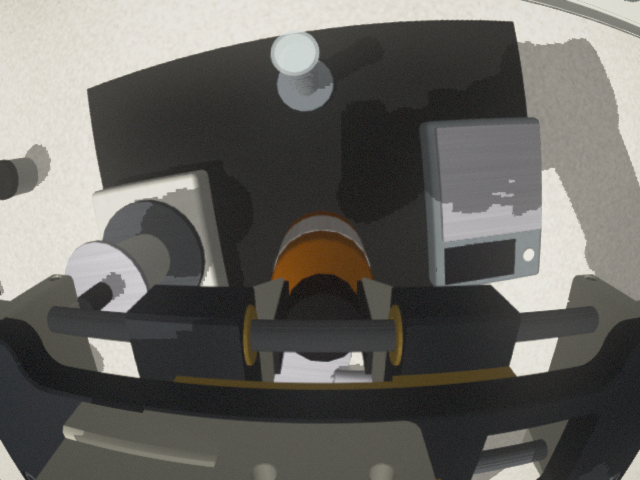

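The bottle is held upright at about (270, 318), within 1 mm of the midpoint. Lowering.

Emit:
play_rows(
  increments="-0.05 0 3 0 -0.8; 0 0 3 0 -0.8; 0 0 1.7 0 -0.8; 0 0 0.6 0 -0.8; 0 0 0 0 -0.8",
)

```text
clock: 22.68
position: [0.4942, 0.012, 0.0859]
ee_rot: [3.141, -0.001, -0.004]
force: [-0.3, 0.1, -1.2]
width: 0.338
gripper_force: 35.2
```

Emit:
play_rows(
  increments="0 0 0 0 -0.8; 0 0 0 0 -0.8; 0 0 0 0 -0.8; 0 0 0.15 0 -0.8; 0 0 0 0 -0.8",
)

```text
clock: 23.1
position: [0.4955, 0.012, 0.0861]
ee_rot: [3.142, -0.001, 0.002]
force: [0.7, 0.1, -1.8]
width: 0.341
gripper_force: 35.2
```

Emit:
play_rows(
  increments="0 0 0.1 0 -0.8; 0 0 0 0 -0.8; 0 0 0 0 -0.8",
)

```text
clock: 23.35
position: [0.4951, 0.012, 0.0846]
ee_rot: [3.142, -0.001, -0.0]
force: [0.0, -0.2, -2.7]
width: 0.343
gripper_force: 35.2
```

Emit:
play_rows(
  increments="0 0 0.1 0 -0.8; 0 0 0 0 -0.8; 0 0 0 0 -0.8",
)

```text
clock: 23.6
position: [0.4951, 0.012, 0.0835]
ee_rot: [3.142, -0.001, -0.0]
force: [-1.1, -0.0, -2.0]
width: 0.338
gripper_force: 35.2
```

Emit:
play_rows(
  increments="0 0 0.1 0 -0.8; 0 0 0 0 -0.8; 0 0 0 0 -0.8",
)

```text
clock: 23.85
position: [0.4956, 0.0122, 0.0833]
ee_rot: [3.142, -0.001, 0.002]
force: [-1.5, 0.5, 6.5]
width: 0.345
gripper_force: 35.3
```

Emit:
play_rows(
  increments="0 0 0 0 0.3; 0 0 0 0 0.3; 0 0 0 0 0.3; 0 0 0 0 0.3; 0 0 -2 0 0.3",
)

```text
clock: 24.27
position: [0.493, 0.0116, 0.1001]
ee_rot: [3.141, -0.001, -0.008]
force: [-0.8, -0.2, 0.1]
width: 0.633
gripper_force: 0.0
```

Emit:
play_rows(
  increments="0 0 -4 0 1; 0 0 -4 0 1; 0 0 -4 0 1; 0.5 -3 -1 0 1; 1 -4 0 0 1",
)

```text
clock: 24.68
position: [0.5122, 0.0794, 0.2367]
ee_rot: [3.14, -0.013, 0.011]
force: [1.4, 0.9, -0.8]
width: 0.961
gripper_force: 0.0
```

Emit:
play_rows(
  increments="1 -4 0 0 1; 1 -4 0 0 1; 1 -4 0 0 1; 1 -4 0 0 1; 0.4 -4 0 0 1",
)

```text
clock: 25.1
position: [0.5553, 0.2835, 0.2323]
ee_rot: [3.141, -0.003, 0.001]
force: [0.8, -0.2, 0.3]
width: 0.998
gripper_force: 0.0
```

Emit:
play_rows(
  increments="0 -3.5 2 0 1; 0 -2 3 0 1; 0 0 0 0 1; 0 0 0 0 1; 0 0 0 0 1",
)

```text
clock: 25.52
position: [0.5547, 0.3362, 0.1827]
ee_rot: [3.141, -0.002, -0.0]
force: [0.7, -0.8, 0.6]
width: 1.0
gripper_force: 0.0
```

Emit:
play_rows(
  increments="0 0 0 0 1; 0 0 0 0 1; 0 0 0 0 1",
)

```text
clock: 25.77
position: [0.5553, 0.3361, 0.1838]
ee_rot: [-3.141, 0.004, -0.003]
force: [-1.0, 0.2, -1.0]
width: 0.998
gripper_force: 0.0
```

```bash
python3 -c "
from h import *
look('jar',.046,('wrist','top'),tol=.004)
look('bottle',.113,('top',),tol=.005)
look('cylinder',.128,('top',),tol=.006)
print(arm.observe()['ee_rot'])
"
```

```text
wrist jar 0.65 [228.9, 315.4] circ [553.3044 341.5448] 21.1234073638916 z [0.0444 0.0457 0.0469]
top jar 0.19 [238.1, 253.9] circ [476.7722 161.4299] 74.62272644042969 z [0.0427 0.0471 0.0496]
tcp [0.5546 0.3367 0.1831]
top bottle 0.68 [213.4, 313.0] circ [495.988   12.3152] 15.74907112121582 z [0.1094 0.1125 0.1154]
tcp [0.5544 0.3369 0.1828]
top cylinder 0.93 [156.3, 311.5] circ [616.1713  24.7684] 13.216374397277832 z [0.1245 0.1276 0.1301]
tcp [0.5544 0.3369 0.1827]
[ 3.1416 -0.0012  0.0001]
```

Emit:
play_rows(
  increments="-0.1 -0.45 4 0 1; 0 0 4 0 1; 0 0 4 0 1; 0 0 3 0 1; 0 0 1.2 0 1",
  grip_force=20,
)

```text
clock: 26.58
position: [0.551, 0.3395, 0.0159]
ee_rot: [3.138, -0.001, -0.008]
force: [-0.8, -1.0, -0.4]
width: 1.0
gripper_force: 0.0
```

Emit:
play_rows(
  increments="0 0 0 0 1; 0 0 0 0 1; 0 0 0 0 -0.6; 0 0 0 0 -0.6; 0 0 0 0 -0.6",
)

```text
clock: 27.0
position: [0.5545, 0.3422, 0.0227]
ee_rot: [-3.14, 0.001, -0.004]
force: [0.6, 0.3, -1.5]
width: 0.834
gripper_force: 0.0
```

Emit:
play_rows(
  increments="0 0 0 0 -0.6; 0 0 0 0 -0.6; 0 0 0 0 -0.6; 0 0 0 0 -0.6; 0 0 0 0 -0.6",
)

```text
clock: 27.42
position: [0.5534, 0.3415, 0.0206]
ee_rot: [-3.142, 0.001, -0.0]
force: [0.1, 1.2, 0.8]
width: 0.471
gripper_force: 0.5
```

Emit:
play_rows(
  increments="0 0 0 0 -0.6; 0 0 0 0 -0.6; 0 0 0 0 -0.6",
)

```text
clock: 27.67
position: [0.5534, 0.3415, 0.0206]
ee_rot: [3.142, -0.001, -0.0]
force: [-0.5, -0.8, 1.1]
width: 0.445
gripper_force: 20.0
```

Emit:
play_rows(
  increments="0 0 -1 0 -0.6; 0 0 -4 0 -0.6; 0 0 -4 0 -0.6; 0 0 -4 0 -0.6; 0 0 -4 0 -0.6",
)

```text
clock: 28.08
position: [0.5529, 0.3412, 0.1931]
ee_rot: [-3.142, 0.001, 0.001]
force: [0.8, 0.4, -0.2]
width: 0.451
gripper_force: 20.0
```

Emit:
play_rows(
  increments="0.7 3 -3 0 -0.6; 0.7 4 0 0 -0.6; 0.7 4 0 0 -0.6; 0.7 4 0 0 -0.6; 0.7 4 0 0 -0.6",
)

```text
clock: 28.5
position: [0.5878, 0.1505, 0.2206]
ee_rot: [3.142, -0.001, 0.001]
force: [1.2, -0.2, -1.1]
width: 0.448
gripper_force: 20.0
```

Emit:
play_rows(
  increments="0.7 4 0 0 -0.6; 0.7 4 0 0 -0.6; 0.7 4 0 0 -0.6; 0.7 4 0 0 -0.6; 0.7 4 0 0 -0.6",
)

```text
clock: 28.92
position: [0.6226, -0.0496, 0.2205]
ee_rot: [3.142, -0.001, 0.001]
force: [1.4, 0.4, -0.8]
width: 0.449
gripper_force: 20.0
```

Emit:
play_rows(
  increments="0.7 4 0 0 -0.6; 0.8 3.2 0 0 -0.6; 0 0 3 0 -0.6; 0 0 2 0 -0.6; 0 0 0 0 -0.6",
)

```text
clock: 29.33
position: [0.6349, -0.1204, 0.1658]
ee_rot: [-3.141, 0.003, 0.011]
force: [-1.1, 0.5, -1.1]
width: 0.443
gripper_force: 20.0
```

Emit:
play_rows(
  increments="0 0 0 0 -0.6; 0 0 0 0 -0.6; 0 0 0 0 -0.6; 0 0 0 0 -0.6; 0 0 0 0 -0.6",
)

```text
clock: 29.75
position: [0.6384, -0.1194, 0.1709]
ee_rot: [3.141, -0.0, 0.003]
force: [0.6, 0.1, -0.5]
width: 0.448
gripper_force: 20.0
```

```bash
python3 -c "
from h import *
look('jar',.205,('wrist',),tol=.012,name='e1')
p=vision.get_image('top');C=cloud(p)
for q in('jar','cylinder','balance'):
  for d in cut_out(q,p)[:1]: print(q,d['confidence'],np.median(C[d['mask']],0))
print(arm.observe()['ee_rot'],arm.observe()['width'])
"
```

```text
wrist jar 0.57 [295.6, 322.2] circ [ 638.069  -120.2249] 21.187143325805664 z [0.1948 0.196  0.1969]
tcp [ 0.6381 -0.1196  0.1704]
jar 0.49 [ 0.6205 -0.1172  0.1843]
cylinder 0.86 [0.6104 0.0235 0.0153]
balance 0.58 [ 0.5151 -0.1327  0.0365]
[ 3.1415 -0.0011  0.0002] 0.44905421776137444
```

View pics/e1wrist.png

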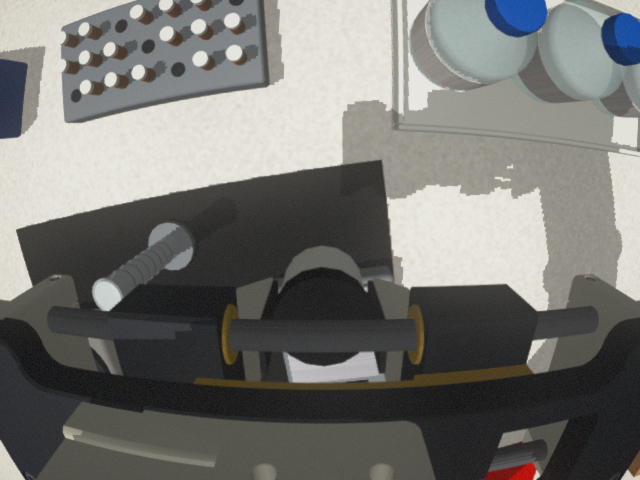

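The jar is held upright at about (296, 322) and the cylinder (240, 170) is clear. Small correction, then lower.

Emit:
play_rows(
  increments="0.2 0.1 4 0 -0.6; 0 0 4 0 -0.6; 0 0 3.5 0 -0.6; 0 0 1.7 0 -0.6; 0 0 0.8 0 -0.6",
)

```text
clock: 30.47
position: [0.6375, -0.1205, 0.0261]
ee_rot: [-3.141, 0.001, 0.008]
force: [-0.5, 0.0, -0.4]
width: 0.448
gripper_force: 20.0
```

Emit:
play_rows(
  increments="0 0 0 0 -0.6; 0 0 0 0 -0.6; 0 0 0 0 -0.6; 0 0 0.4 0 -0.6; 0 0 0 0 -0.6",
)

```text
clock: 30.88
position: [0.6404, -0.1208, 0.0266]
ee_rot: [3.141, -0.001, 0.003]
force: [-0.3, -1.0, -0.8]
width: 0.451
gripper_force: 20.0
```

Emit:
play_rows(
  increments="0 0 0 0 -0.6; 0 0 0.1 0 -0.6; 0 0 0 0 -0.6; 0 0 0 0 -0.6",
)

```text
clock: 31.22
position: [0.6398, -0.1207, 0.0248]
ee_rot: [3.142, -0.001, 0.0]
force: [0.7, 0.3, 0.1]
width: 0.454
gripper_force: 20.0
```

Emit:
play_rows(
  increments="0 0 0.1 0 -0.6; 0 0 0 0 -0.6; 0 0 0 0 -0.6",
)

```text
clock: 31.47
position: [0.6398, -0.1207, 0.0237]
ee_rot: [3.142, -0.001, -0.0]
force: [0.3, -0.7, -0.4]
width: 0.452
gripper_force: 20.0
```

Emit:
play_rows(
  increments="0 0 0.06 0 -0.6; 0 0 0 0 -0.6; 0 0 0 0 -0.6",
)

```text
clock: 31.72
position: [0.6399, -0.1207, 0.0236]
ee_rot: [3.141, -0.001, 0.0]
force: [-2.5, -0.2, 5.4]
width: 0.45
gripper_force: 20.0
```

Contact. Releasing (part-open only, to keep clear of the cylinder), rising and backing off sideways.

Emit:
play_rows(
  increments="0 0 0 0 0.5; 0 0 0 0 0.5; 0 0 0 0 0.5; 0 0 0 0 0.5; 0 0 -2 0 0.5",
)

```text
clock: 32.13
position: [0.6372, -0.1205, 0.0397]
ee_rot: [-3.141, 0.001, 0.01]
force: [-0.3, 0.1, 0.1]
width: 0.736
gripper_force: 0.0
```

Emit:
play_rows(
  increments="0 0 -4 0 0.5; 0 0 -4 0 0.5; 0 0 -4 0 0.5; 0 0 -4 0 0.5; -2 4 -2 0 0.5",
)

```text
clock: 32.55
position: [0.6278, -0.1457, 0.2263]
ee_rot: [-3.137, -0.016, -0.016]
force: [1.3, 1.6, 1.5]
width: 0.752
gripper_force: 0.0
```

Emit:
play_rows(
  increments="-3 4 0 0 0.5; -3 4 0 0 0.5; -3 4 0 0 0.5; -3 4 0 0 0.5; -3 4 0 0 0.5",
)

```text
clock: 32.97
position: [0.4961, -0.3226, 0.2202]
ee_rot: [3.141, -0.001, 0.0]
force: [0.5, -0.7, -0.5]
width: 0.752
gripper_force: 0.0
```

Emit:
play_rows(
  increments="0 4 0 0 0.5; 0 4 0 0 0.5; 0 0 0 0 0.5; 0 0 0 0 0.5; 0 0 0 0 0.5",
)

```text
clock: 33.38
position: [0.4976, -0.4007, 0.2197]
ee_rot: [-3.141, 0.001, 0.0]
force: [1.1, 1.4, 0.1]
width: 0.751
gripper_force: 0.0
```

```bash
python3 -c "
from h import *
for q,z in(('cover',.123),('bottle',.113),('jar',.049),('cylinder',.128),('beaker',.118)): look(q,z,('top',),tol=.006)
save(vision.get_image('scene'),'fin'); 
"
```

```text
top cover 0.58 [217.8, 239.8] circ [475.2665 160.4215] 36.05960464477539 z [0.1199 0.123  0.1261]
tcp [ 0.4982 -0.3995  0.2201]
top bottle 0.71 [211.8, 315.0] circ [496.1322  11.9344] 15.867539405822754 z [0.1098 0.1126 0.1154]
tcp [ 0.4982 -0.3997  0.2203]
top jar 0.96 [147.7, 381.5] circ [ 640.164  -121.5599] 20.9522705078125 z [0.0452 0.0485 0.0518]
tcp [ 0.498  -0.4002  0.2203]
top cylinder 0.77 [157.4, 311.3] circ [615.9919  24.7693] 13.168646812438965 z [0.1252 0.1277 0.1303]
top cylinder 0.24 [217.3, 237.3] circ [474.7848 159.9018] 35.74012756347656 z [0.1223 0.1237 0.1265]
tcp [ 0.4978 -0.4007  0.2203]
top beaker 0.95 [302.7, 151.6] few [0.3066 0.3443 0.0366]
tcp [ 0.4977 -0.401   0.2202]
```

View pics/fin.png

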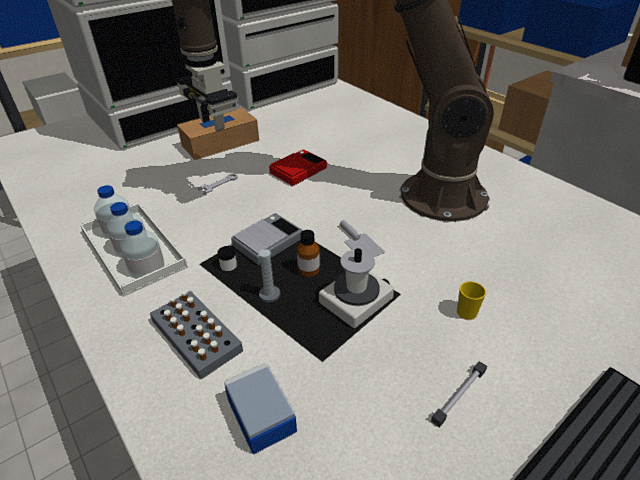

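Everything is in place: the covered beaker is on the stirrer at (285, 355) and the bottle midway at (255, 308). The jar is behind the balance at (260, 228), and the cylinder at (275, 267) hasn't moved. Handing in.

```bash
python3 -c "
from h import *
print(job.sign_off())"
```

```text
the job is handed in; nothing more can be done
None
```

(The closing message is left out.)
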